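Slide the top spot plate off the stack into the imager's corner

ROBOT

A 6-joint arm with a two-finger parallel gripper is mounted at the origin on the work surface. World frame = base frame: x ahead of the robot, y to its left, z up, the work surface at z = 0. Lengths are in mm, angles in rad, forces in N, time in s.
With the tool pointing down it reaches from about 400 to 925 mm from the base axis. Payload 12.5 kg.
Tool frame: the origin (TCP) lies at the very end of the fingers, on their centre line; the grasp point (between the pads) lies 19 mm behind it; z points along the fingers, y is the direction in which the jaws open and shut (so a half turn about z gives the same grasp; the last joint's range is limited). The gripper opens to 95 mm and grips with 3 to 60 N. Pads are 20 mm wide; open, the fingers measure 119 mm over their backs; the gripper's body (75 mm by 180 mm) begins 59 mm behind the grasp point.
Start: joints at [1.057, 0.491, 1.559, -0, 1.092, -0.106], TCP at [247.855, 573.772, 214.661] pointing down, gripper open.
Joint ranges: [-3.1, 3.1], [-0.84, 2.19], [0.05, 2.79], [-1.13, 4.28], [0.06, 2.93], [-2.69, 2.69]. Speed limits (rad/s): [2.22, 2.22, 2.79, 3.14, 3.14, 3.14].

INTERFACE

Orientations are given as [roll, pitch, yaw] about the fixed x, y, z axes, in that order (R = Rz(yaw) Ry(pitch) Rx(roll)).
In Python, from station import ctrl gives the robot as it stands.
- The arm moves only by the tool play_rows, never from a script. Its arguments are lists of equal length, an entry for each row: "slide": the shift along the tool's x, y, z in m, a list of three; "turn": the turn about the tool's z in rad; "grip": the opening, from 0 (shut) to 1 (fully open). A call has 1 to 8 rows; each row is the pose to reach, as a shift and turn from the pose measured when the call began, along the tool's axes at that moment; what a row does not reach only later rows make up. A row lasts 1/12 s, in which the tool goes at most 41.7 mm and 7.16 degrees, less where a joint would pass 70% of its speed; a pose out of reach is approached as far as the arm can. A call with a gripper value outside its range is refused whole. The fingers move at their own pace and stop on an object; "grip_force" is the grip in N (left out, the last holds). Time passes only in rows, so rows that repeat a pose let the fingers close. It gives the time, the measured TCP pose, the force and the opening at its end, in the units of the state.
- ctrl.get_state(): the state, without advancing time (a new reading comes with each control period).
- ctrl.camera(name): name is "side" or "top" or "wrist"; returns a dict with "image" (420x560x3 uint8, blue, green, red), "fx", "fy", "cx", "cy" (pixels), "dist_coeffs" ([k1, k2, p1, p2, k3] as OpenCV has them; the pictures are not rectified), "R" (3x3) and "t" (3): a world point X has camera coordinates R X + t. Camera axes: x right, y down, z forward; pixel columns grow to the right and rows downward; lengths in mm; the calibration is good to about 2 mm. A picture is of the moment at which its call begins. There is no depth.
- ctrl.job_done(): hands the job in, once; it reports no verdict.
The state is a dict: "time": time; "joint_positions": joint angles; "qvel": joint speeds; "joint_torque": joint torques, N m; "position": TCP position; "eef_rot": TCP orientation; "wrist_force": force on the tool from outside, world axes, zero at the start; "ft_torque": the same for the moment, N m; "finger_gap": opening from 0.0 (shut) to 1.0 (fully open).
Only numpy, scipy, OpenCV 4.12 (cv2) and the standard library are available. Lean on these libraries where they do the work, as an engineer would, in place of code of your own. Each camera call takes 0.05 s, during which the arm holds its last target. There are 200 camera calls.

TASK

Slide the topmost porcelain plate sideways off its stack onto the imager's metal loading deck without lifting it and without shifting the two plates beneath. Press it sideways against the long side rail first, then slide it along the rail until it presses against the bar of the adjustable end stop next to the imager's housing, and leave it there flat and square; each time keep a light push of about 10 N on for half a second, and never press it against rail or stop with 25 N or more. Leave everything else on the bench where it is.

Things in the scene. Friction and masses are not known exactly. Their poses are not given: they have to be found in the camera images.
- tray: the imager and its loading deck, fixed. Origin on the bench. Its y axis is the direction of sliding, from the stack to the end stop; its x axis points from the robot's side to the side rail. The bare aluminium deck, top at 30 mm above the bench, spans x -94 to +81 and y -80 to +170 mm. The white housing (165 mm tall) begins at y = +168 mm, x -142 to +182 mm
- end_stop: adjustable end stop: a dark steel block 130 (x) x 20 x 20 mm fixed on the deck, origin under its centre at (0, 125) mm of the tray's frame, with a dark steel bar (128 x 12 x 8 mm tall) on two rods before it. The bar is locked, but at an unknown setting: its face towards the stack lies 27 to 59 mm before the block's origin (tray y +66 to +98 mm), differs each time and is not measured: find it by touch
- side_rail: steel bar along y, fixed along the deck's side away from the robot, 8 mm tall above the deck, spanning y -60 to +75 mm; its origin is the tray's origin; its face towards the robot is at x = +65 mm of the tray's frame
- plate_top_center (a point): centre of the topmost white porcelain plate (12 shallow wells, drawn flat): 120 (x) x 100 (y) x 10 mm thick, 0.2 to 0.4 kg, loose, x and y axes about along the tray's. It starts with its underside 32 mm above the bench (2 mm higher than the deck), top at 42 mm, edges staggered up to 5 mm from the plates below. Pushed on its edge it slides with 0.5 to 2 N (glazed, slippery: friction about 0.3); pressing down on it adds to that.
- plate_mid_center (a point): centre of the second plate, the same size, top at 32 mm above the bench; must stay where it is
- plate_low_center (a point): centre of the lowest plate, the same size, lying on the stack base with its top at 22 mm; must stay where it is
- stack_base: dark steel base 140 (x) x 106 (y) x 12 mm, fixed on the bench next to the deck on its -y side; origin under its centre, axes about as the tray's. It carries the stack of three; the gap from the stack to the deck is 6 to 20 mm, and the top plate's +x edge starts about 8 to 24 mm short of the side rail's line
- amber_bottle_mid (a point): bystander, its middle: brown glass bottle, 60 dia x 130 tall, on the bench beyond the rail (mm)
- jar_mid (a point): bystander, its middle: white jar, 64 dia x 75 tall, beyond the rail (mm)
- dish_mid (a point): bystander, its middle: flat round glass dish, 90 dia x 16 tall, on the robot's side of the deck (mm)
- vial_mid (a point): bystander, its middle: small vial, 22 dia x 34 tall, beside the stack base on the side away from the robot (mm)
- vial_block_mid (a point): bystander, its middle: grey block of 8 capped vials, 60 x 100 x 40 tall, away from the robot beyond the stack (mm)
- wrench_mid (a point): bystander, its middle: steel open-ended wrench, 150 long, lying on the robot's side of the stack base (mm)
- beaker_mid (a point): bystander, its middle: glass beaker, 66 dia x 85 tall, to the right (-y) of the stack (mm)
- eraser_block_mid (a point): bystander, its middle: small wooden block, 50 x 30 x 25 tall, to the right of the stack, nearer the robot (mm)
There are look-alikes about, which are no part of the job. What is shaped like the part that bears plate_top_center but orange or red is not meant.

How it is judged (in metres and radians):
On the way, in this order (a step that is already met when the one before it is completed fails the run):
1. the top plate is wholly off the stack and lies on the deck (y of plate_top_center in the frame of tray above -0.022 m and height (world z) of plate_top_center below 0.039 m).
2. the top plate is pressed against the side rail with more than 2 N (contact force between plate_top and side_rail above 2 N), for 0.2 s.
3. the top plate, still along the side rail, is pressed against the end stop with more than 2 N (contact force between plate_top and end_stop above 2 N and x of plate_top_center in the frame of tray between 0.002 and 0.008 m and angle between the x axis of plate_top_center and the x axis of tray, either way round below 0.03 rad), for 0.2 s.
At the end, for the whole second after the job is handed in: The top plate lies flat on the deck (height of its centre 35 mm, within 3 mm), along the side rail (within 3 mm and 0.03 rad), its centre 12 to 52 mm along the deck (where the end stop's bar lets it come), and at rest; the two other plates are within 4 mm of where they were (x of plate_top_center in the frame of tray between 0.002 and 0.008 m and angle between the x axis of plate_top_center and the x axis of tray, either way round below 0.03 rad and y of plate_top_center in the frame of tray between 0.012 and 0.052 m and height (world z) of plate_top_center between 0.032 and 0.038 m and linear speed of plate_top below 0.01 m/s and distance of each of plate_mid_center, plate_low_center from where it was at the start of the episode below 0.004 m); the robot touches nothing.
It fails at once if a plate below is shifted by more than 4 mm (distance of any of plate_mid_center, plate_low_center from where it was at the start of the episode above 0.004 m).
It fails at once if the top plate is lifted more than 8 mm above its place on the stack or tipped by more than 0.15 rad (height (world z) of plate_top_center above 0.045 m or angle between plate_top_center's own z axis and vertical above 0.15 rad).
It fails at once if the top plate is pressed against the end stop or the side rail with more than 25 N (contact force between plate_top and end_stop above 25 N or contact force between plate_top and side_rail above 25 N).
It fails at once if a bystander is moved by more than 20 mm (distance of any of amber_bottle_mid, jar_mid, dish_mid, vial_mid, vial_block_mid, beaker_mid, eraser_block_mid, wrench_mid from where it was at the start of the episode above 0.02 m).
It also fails if it takes over 69 s, if anything falls off the work surface, if the arm or the gripper's body presses on something with over 40 N, if the wrist force passes 120 N, or if a joint passes its speed limit or range.

## Working session

There is one attempt and no reset: what is moved stays moved. The work goes in short steps, Python scripts to look and compute and a tool call to move; the robot and the scene stay as the last step left them, time stands still between calls to the robot, and variables do not carry over. Pictures are saved under pics/ and viewed, about 8 in all and at most 12, crops included, and the job is handed in when it is done.

Besides the shell and the picture viewer there is one more tool, called after "Emit:" as name([rows], argument=value, ...), one row to a line, values as JSON. play_rows: Moves the arm, as the interface text tells. Its arguments: {"type":"object","properties":{"slide":{"type":"array","items":{"type":"array","items":{"type":"number"}}},"turn":{"type":"array","items":{"type":"number"}},"grip":{"type":"array","items":{"type":"number"}},"grip_force":{"type":"number"}},"required":["slide","turn","grip"]}

```bash
ls; mkdir -p pics; cat > h.py <<'E'
import numpy as np, cv2
from station import ctrl
def ray(c,uv,z):
    K=np.array([[c["fx"],0,c["cx"]],[0,c["fy"],c["cy"]],[0,0,1.]])
    p=cv2.undistortPoints(np.array(uv,float).reshape(-1,1,2),K,np.array(c["dist_coeffs"],float)).reshape(-1,2)
    R=np.array(c["R"],float).reshape(3,3);t=np.array(c["t"],float).ravel()
    o=-R.T@t; d=np.c_[p,np.ones(len(p))]@R
    return o+d*((z-o[2])/d[:,2])[:,None]
def proj(c,X):
    K=np.array([[c["fx"],0,c["cx"]],[0,c["fy"],c["cy"]],[0,0,1.]])
    R=np.array(c["R"],float).reshape(3,3);t=np.array(c["t"],float).ravel()
    return cv2.projectPoints(np.array(X,float).reshape(-1,1,3),cv2.Rodrigues(R)[0],t,K,np.array(c["dist_coeffs"],float))[0].reshape(-1,2)
E
python3 - <<'E'
from h import *
import pickle
for n in ("top","side"):
    c=ctrl.camera(n); pickle.dump(c,open(n+".pkl","wb")); cv2.imwrite(f"pics/{n}0.png",c["image"])
    R=np.array(c["R"]);print(n,-R.T@np.array(c["t"]).ravel(),R[2])
s=ctrl.get_state();print(s)
E
```

```text
pics
top [ 416.00652287  -91.66836134 1077.38520567] [ 0.16227614 -0.00103525 -0.98674484]
side [425.73475126 514.2799902  760.24019299] [ 0.16204512 -0.62708123 -0.7619124 ]
{'time': 0.1, 'joint_positions': array([ 1.05739218e+00,  4.91479485e-01,  1.55941551e+00, -3.38375543e-05,
        1.09170763e+00, -1.05620064e-01]), 'qvel': array([-8.49165639e-04, -2.25803997e-04, -1.27977350e-03,  4.60428153e-05,
       -2.51085571e-03, -1.00333841e-03]), 'joint_torque': array([ 2.12230487e-03, -6.13620472e+01, -2.58604664e+01,  6.93428982e-02,
        4.69201547e-02, -8.96909137e-05]), 'position': array([247.74391698, 573.54917397, 214.12318517]), 'eef_rot': array([-3.14058515e+00, -7.66300687e-05,  2.73382414e+00]), 'wrist_force': array([0.52148028, 0.24650062, 1.29522312]), 'ft_torque': array([-0.02650423,  0.01534868,  0.01125443]), 'finger_gap': 0.9990007899471803}
```

View pics/top0.png

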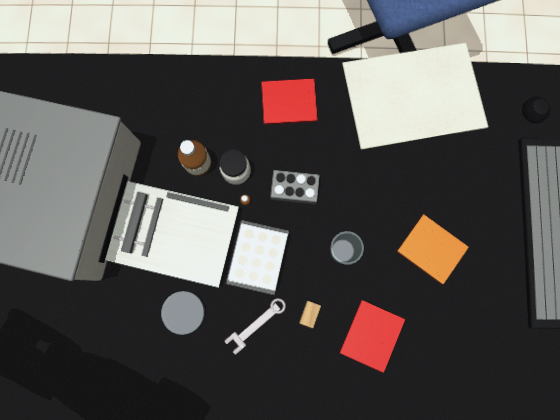

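View pics/side0.png

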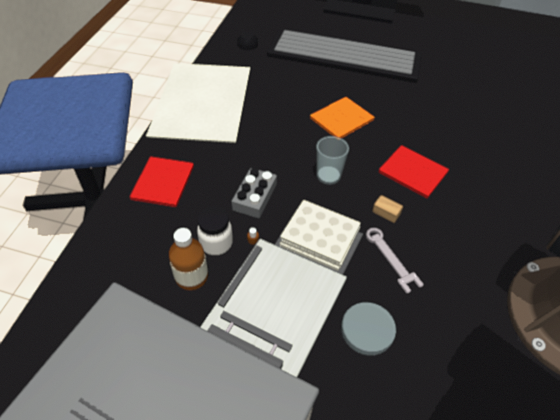

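The top view shows the white 12-well stack at (258,257), the deck at (175,235), the rail at (198,202), and the bar at (152,227). Look-alikes are red squares at (289,101) and (372,336), an orange one at (433,249), and paper at (415,95). By the description I choose the white plate at (258,257), and I'll check it in a crop.

```bash
python3 - <<'E'
from h import *
import pickle
c=pickle.load(open("top.pkl","rb"));im=c["image"]
cv2.imwrite("pics/crop0.png",cv2.resize(im[165:305,95:305],None,fx=3.8,fy=3.8,interpolation=cv2.INTER_CUBIC))
s=pickle.load(open("side.pkl","rb"))["image"]
cv2.imwrite("pics/crop1.png",cv2.resize(s[190:390,190:380],None,fx=3,fy=3,interpolation=cv2.INTER_CUBIC))
g=cv2.cvtColor(im,cv2.COLOR_BGR2GRAY)
for th in (120,150):
  m=(g>th).astype(np.uint8); n,l,st,ce=cv2.connectedComponentsWithStats(m)
  for i in range(1,n):
    x,y,w,h,a=st[i]
    if a>1500 and 95<ce[i][0]<300 and 190<ce[i][1]<290:
        cn=max(cv2.findContours((l==i).astype(np.uint8),0,2)[0],key=cv2.contourArea)
        print(th,a,ce[i])
        for z in (30,42):
            P=ray(c,cn.reshape(-1,2),z)[:,:2].astype(np.float32)
            r=cv2.minAreaRect(cv2.convexHull(P));print(z,r)
E
```

```text
120 8235 [175.44590164 236.05039466]
30 ((527.3153076171875, 151.15353393554688), (247.63059997558594, 176.21791076660156), 78.07860565185547)
42 ((526.0401000976562, 148.37147521972656), (244.79345703125, 174.198974609375), 78.0785903930664)
120 2926 [257.22966507 256.90772386]
30 ((481.2198791503906, -31.955013275146484), (103.41740417480469, 125.7365493774414), 78.67110443115234)
42 ((480.47265625, -32.639129638671875), (102.23255157470703, 124.29598236083984), 78.67110443115234)
150 7953 [176.38752672 236.46699359]
30 ((527.6427001953125, 150.94973754882812), (247.42933654785156, 174.8887939453125), 78.14744567871094)
42 ((526.3637084960938, 148.17001342773438), (244.59449768066406, 172.8851318359375), 78.14744567871094)
150 2875 [257.3026087  256.79269565]
30 ((481.3141174316406, -32.041412353515625), (102.37353515625, 125.03850555419922), 78.67462921142578)
42 ((480.56585693359375, -32.72456359863281), (101.20062255859375, 123.60589599609375), 78.67462921142578)
```

View pics/crop0.png

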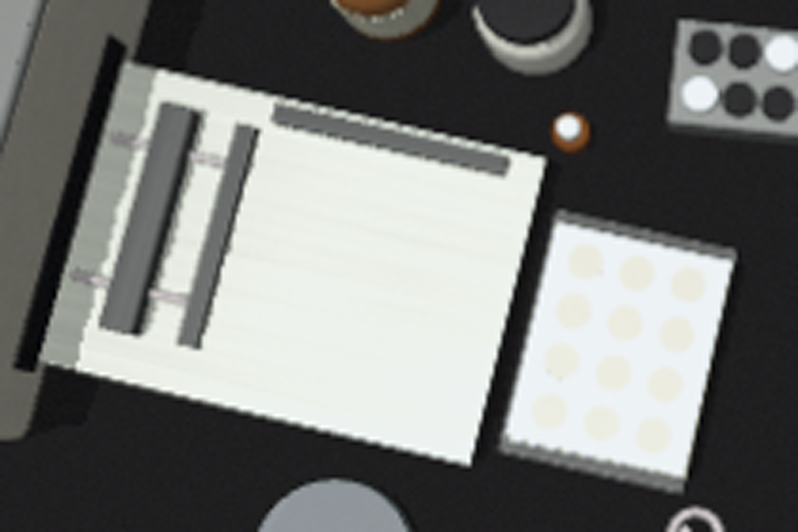

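View pics/crop1.png

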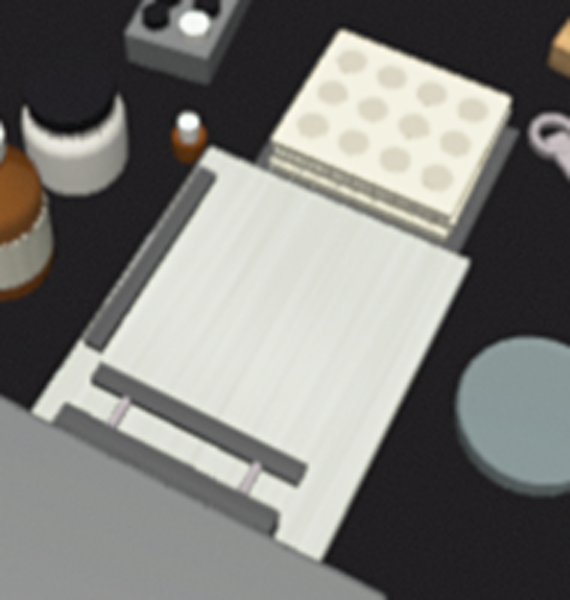

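```bash
cat >> h.py <<'E'
YAW=-0.2077; EX=np.array([np.cos(YAW),np.sin(YAW)]);EY=np.array([-EX[1],EX[0]]); O=np.array([524.7,106.6])
def tray(p): d=np.asarray(p)[...,:2]-O; return np.stack([d@EX,d@EY],-1)
def world(q): q=np.asarray(q,float); return O+q[...,:1]*EX+q[...,1:2]*EY
E
python3 - <<'E'
from h import *
import pickle
c=pickle.load(open("top.pkl","rb"))
print("bottle",tray(ray(c,[(187,147)],130)),"jar",tray(ray(c,[(234,161)],75)),"beaker",tray(ray(c,[(347,240)],85)),"vial",tray(ray(c,[(245,200)],34)))
# crop pixel points -> tray
def cp(pts,z): return tray(ray(c,[(95+u/3.8-.4,165+v/3.8-.4) for u,v in pts],z)).round(1)
print("plate edge -y",cp([(735,258),(690,478)],42),"+y",cp([(557,220),(503,440)],42))
print("bar face",cp([(258,130),(200,348)],38),"rail face",cp([(275,124),(505,174)],38))
print("deck -y",cp([(545,158),(471,464)],30))
s=ctrl.get_state();w=world([-14,-215.]);p=s["position"];y=s["eef_rot"][2]
d=w-p[:2];tx=np.array([np.cos(y),np.sin(y)]);ty=np.array([np.sin(y),-np.cos(y)])
print(w,"slide",d@tx,d@ty,"turn",y-(YAW+np.pi/2))
E
```

```text
bottle [[159.43046796  34.6858453 ]] jar [[165.39161306 -53.9903425 ]] beaker [[  56.22334005 -315.85352233]] vial [[ 97.00813107 -91.06655593]]
plate edge -y [[  49.  -196.3]
 [ -73.3 -199.6]] +y [[ 47.3 -95.7]
 [-76.5 -95.9]]
bar face [[ 59.1  80.6]
 [-66.   79.7]] rail face [[ 64.5  72.2]
 [ 66.3 -60.7]]
deck -y [[ 81.2 -79.3]
 [-93.3 -80.6]]
[ 466.66576695 -100.8922355 ] slide -468.4297108973184 -532.326588814758 turn 1.3707278150680757
```

Emit:
play_rows([
  [-0.037,-0.021,0],
  [-0.074,-0.043,0],
  [-0.11,-0.064,0],
  [-0.147,-0.086,0],
  [-0.184,-0.107,0],
  [-0.22,-0.128,0],
  [-0.257,-0.15,0],
  [-0.294,-0.171,0],
], turn=[0.11,0.22,0.33,0.44,0.55,0.66,0.77,0.88], grip=[1,1,1,1,1,1,1,1])

```text
time: 0.77
position: [446.3, 303.6, 214.2]
eef_rot: [-3.141, 0.001, 1.848]
wrist_force: [0.2, 0.3, -0.2]
finger_gap: 1.0
```

```bash
cat >> h.py <<'E'
def go(tx_,ty_,z=None,yaw=YAW+np.pi/2):
    s=ctrl.get_state();p=s["position"];r=s["eef_rot"];y=r[2]
    d=world([tx_,ty_])-p[:2]
    print("t",round(s["time"],2),"tray",tray(p).round(1),"z",p[2].round(1),"F",tray(np.array(s["wrist_force"][:2])+O).round(1),s["wrist_force"][2].round(1),"rot",np.round(r,3),"gap",round(s["finger_gap"],3))
    print("slide mm",round(d@[np.cos(y),np.sin(y)],1),round(d@[np.sin(y),-np.cos(y)],1),None if z is None else round(p[2]-z,1),"turn",round((y-yaw+np.pi)%(2*np.pi)-np.pi,3))
E
python3 -c "
from h import *
go(-14,-218,90)"
```

```text
t 0.77 tray [-117.3  176.6] z 214.2 F [0.2 0.4] -0.2 rot [-3.141e+00  1.000e-03  1.848e+00] gap 1.0
slide mm -397.2 -92.7 124.2 turn 0.485
```

Emit:
play_rows([
  [-0.04,-0.009,0],
  [-0.08,-0.018,0],
  [-0.12,-0.028,0],
  [-0.16,-0.037,0],
  [-0.2,-0.046,0],
  [-0.24,-0.056,0],
  [-0.28,-0.065,0],
  [-0.32,-0.075,0],
], turn=[0.1,0.2,0.3,0.4,0.485,0.485,0.485,0.485], grip=[1,1,1,1,1,1,1,1])

```text
time: 1.43
position: [461.6, -26.6, 214.5]
eef_rot: [-3.141, 0.001, 1.364]
wrist_force: [0.8, 0.4, 0.3]
finger_gap: 0.996
```

```bash
python3 -c "
from h import *
go(-14,-218,45)"
```

```text
t 1.43 tray [ -34.3 -143.4] z 214.5 F [0.7 0.5] 0.3 rot [-3.141e+00  1.000e-03  1.364e+00] gap 0.996
slide mm -74.7 20.3 169.5 turn 0.0
```

Emit:
play_rows([
  [-0.038,0.01,0],
  [-0.076,0.02,0],
  [-0.076,0.02,0.035],
  [-0.076,0.02,0.075],
  [-0.076,0.02,0.11],
  [-0.076,0.02,0.145],
  [-0.076,0.02,0.165],
  [-0.076,0.02,0.17],
], turn=[0,0,0,0,0,0,0,0], grip=[1,1,1,1,1,1,1,1])

```text
time: 2.1
position: [463.8, -104.8, 41.5]
eef_rot: [-3.136, 0.0, 1.363]
wrist_force: [0.1, -0.3, -0.7]
finger_gap: 1.003
```

```bash
python3 -c "
from h import *
go(-14,-205,35)
c=ctrl.camera('side');cv2.imwrite('pics/s1.png',cv2.resize(c['image'][130:330,220:430],None,fx=2.8,fy=2.8,interpolation=cv2.INTER_CUBIC))"
```

```text
t 2.1 tray [ -16.  -219.5] z 41.5 F [ 0.2 -0.3] -0.7 rot [-3.136  0.     1.363] gap 1.003
slide mm 14.5 2.0 6.5 turn 0.0
```

View pics/s1.png

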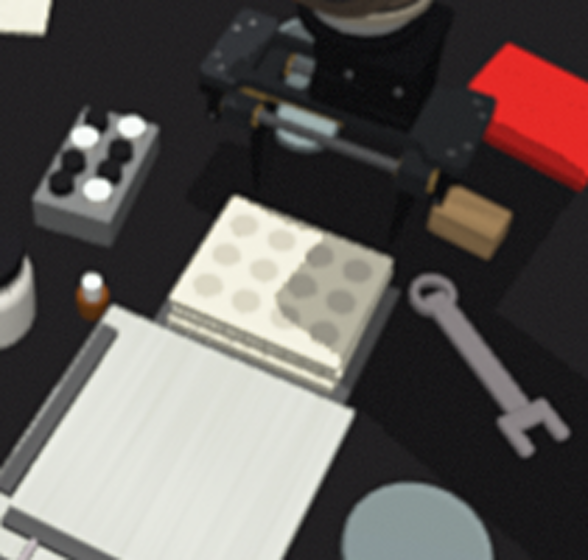

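The fingers stand behind the stack, one near each end of the -y edge. I'll narrow the opening a little, then lower and approach.

Emit:
play_rows([
  [0,0.002,0.003],
  [0,0.002,0.006],
  [0,0.002,0.006],
  [0,0.002,0.006],
  [0.003,0.002,0.006],
  [0.006,0.002,0.006],
], turn=[0,0,0,0,0,0], grip=[0.7,0.7,0.7,0.7,0.7,0.7])

```text
time: 2.65
position: [467.8, -99.4, 37.0]
eef_rot: [-3.138, 0.001, 1.363]
wrist_force: [0.6, -1.1, -0.7]
finger_gap: 0.706
```

```bash
python3 -c "
from h import *
go(-14,-205,35)"
```

```text
t 2.65 tray [ -13.2 -213.3] z 37.0 F [ 0.8 -0.9] -0.7 rot [-3.138e+00  1.000e-03  1.363e+00] gap 0.706
slide mm 8.3 -0.8 2.0 turn 0.0
```

Emit:
play_rows([
  [0,0,0.0015],
  [0.002,0,0.0015],
  [0.004,0,0.0015],
  [0.006,0,0.0015],
  [0.008,0,0.0015],
  [0.01,0,0.0015],
  [0.012,0,0.0015],
  [0.014,0,0.0015],
], turn=[0,0,0,0,0,0,0,0], grip=[0.7,0.7,0.7,0.7,0.7,0.7,0.7,0.7])

```text
time: 3.32
position: [470.7, -85.5, 35.5]
eef_rot: [-3.138, 0.001, 1.363]
wrist_force: [-0.6, -1.0, 0.2]
finger_gap: 0.699
```

```bash
python3 -c "
from h import *
go(-14,-205,35)"
```

```text
t 3.32 tray [ -13.2 -199.1] z 35.5 F [-0.4 -1.1] 0.2 rot [-3.138e+00  1.000e-03  1.363e+00] gap 0.699
slide mm -5.9 -0.8 0.5 turn -0.0
```

Emit:
play_rows([
  [0.004,0,0],
  [0.008,0,0],
  [0.012,0,0],
  [0.016,0,0],
  [0.02,0,0],
  [0.024,0,0],
  [0.028,0,0],
  [0.032,0,0],
], turn=[0,0,0,0,0,0,0,0], grip=[0.7,0.7,0.7,0.7,0.7,0.7,0.7,0.7])

```text
time: 3.98
position: [477.4, -53.8, 35.5]
eef_rot: [-3.138, 0.001, 1.363]
wrist_force: [-0.4, -0.7, 0.7]
finger_gap: 0.701
```

```bash
python3 -c "
from h import *
go(-14,-205,35)
c=ctrl.camera('side');cv2.imwrite('pics/s2.png',cv2.resize(c['image'][150:330,220:430],None,fx=2.8,fy=2.8,interpolation=cv2.INTER_CUBIC))"
```

```text
t 3.98 tray [ -13.2 -166.7] z 35.5 F [-0.3 -0.7] 0.7 rot [-3.138e+00  1.000e-03  1.363e+00] gap 0.701
slide mm -38.3 -0.8 0.5 turn 0.0
```

View pics/s2.png

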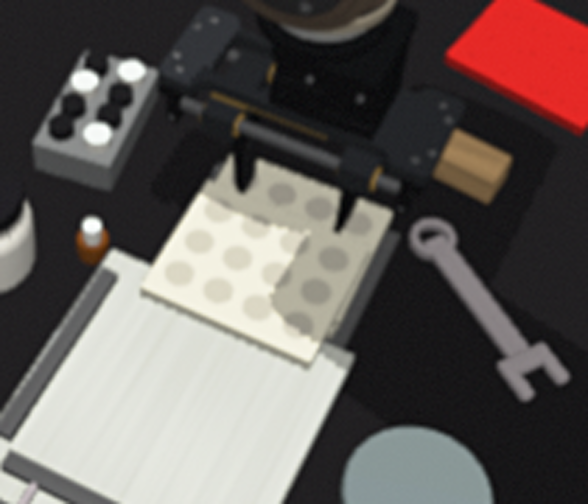

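The plate has slid about 30 mm squarely and the lower plates stayed in place. I'll carry on.

Emit:
play_rows([
  [0.004,0,0],
  [0.008,0,0],
  [0.012,0,0],
  [0.016,0,0],
  [0.02,0,0],
  [0.024,0,0],
  [0.028,0,0],
  [0.032,0,0],
], turn=[0,0,0,0,0,0,0,0], grip=[0.7,0.7,0.7,0.7,0.7,0.7,0.7,0.7])

```text
time: 4.7
position: [484.1, -21.6, 35.5]
eef_rot: [-3.138, 0.001, 1.363]
wrist_force: [-0.4, -0.3, -0.0]
finger_gap: 0.7
```

Emit:
play_rows([
  [0.004,0,0],
  [0.008,0,0],
  [0.012,0,0],
  [0.016,0,0],
  [0.02,0,0],
  [0.024,0,0],
  [0.028,0,0],
  [0.032,0,0],
], turn=[0,0,0,0,0,0,0,0], grip=[0.7,0.7,0.7,0.7,0.7,0.7,0.7,0.7])

```text
time: 5.37
position: [490.7, 10.1, 35.5]
eef_rot: [-3.138, 0.001, 1.363]
wrist_force: [1.0, -0.9, -0.1]
finger_gap: 0.702
```

```bash
python3 -c "
from h import *
go(-14,-205,35)"
```

```text
t 5.37 tray [ -13.3 -101.5] z 35.5 F [ 1.1 -0.7] -0.1 rot [-3.138e+00  1.000e-03  1.363e+00] gap 0.702
slide mm -103.5 -0.7 0.5 turn 0.0
```

Emit:
play_rows([
  [0.005,0,0],
  [0.01,0,0],
  [0.015,0,0],
  [0.02,0,0],
  [0.025,0,0],
  [0.03,0,0.0005],
  [0.034,0,0.001],
  [0.037,0,0.001],
], turn=[0,0,0,0,0,0,0,0], grip=[0.7,0.7,0.7,0.7,0.7,0.7,0.7,0.7])

```text
time: 6.03
position: [498.4, 46.8, 34.4]
eef_rot: [-3.138, 0.001, 1.364]
wrist_force: [-0.3, -1.4, 1.2]
finger_gap: 0.699
```

```bash
python3 -c "
from h import *
go(-14,-205,35)
c=ctrl.camera('side');cv2.imwrite('pics/s3.png',cv2.resize(c['image'][180:380,190:400],None,fx=2.8,fy=2.8,interpolation=cv2.INTER_CUBIC))"
```

```text
t 6.03 tray [-13.4 -63.9] z 34.4 F [ 0.  -1.4] 1.2 rot [-3.138e+00  1.000e-03  1.364e+00] gap 0.699
slide mm -141.1 -0.7 -0.6 turn 0.001
```

View pics/s3.png

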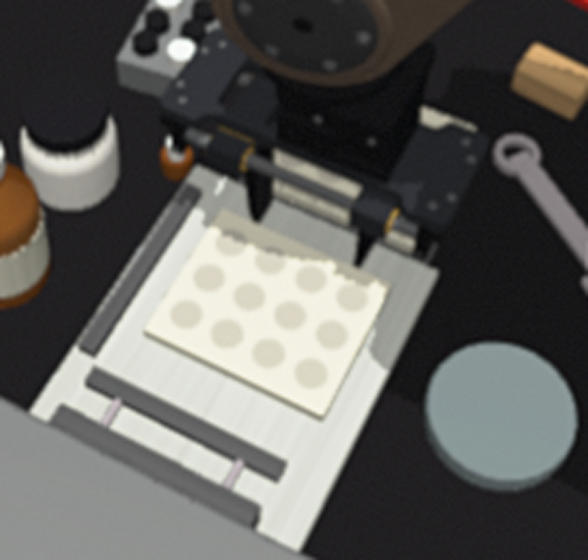

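```bash
python3 -c "
from h import *
c=ctrl.camera('side')
print(tray(ray(c,[(190+u/2.8-.4,180+v/2.8-.4) for u,v in [(147,328),(325,410),(389,285),(222,212)]],40)).round(1))"
```

```text
[[ 44.5  47.8]
 [-73.1  45.5]
 [-72.2 -48.4]
 [ 44.3 -47.2]]
```

Emit:
play_rows([
  [-0.008,0,0],
  [-0.016,0,0],
  [-0.016,0,-0.03],
  [-0.016,0,-0.06],
  [-0.016,0,-0.06],
], turn=[0,0,0,0,0], grip=[0.7,0.7,0.7,0.6,0.5])

```text
time: 6.55
position: [497.0, 30.0, 98.4]
eef_rot: [3.14, -0.0, 1.363]
wrist_force: [0.7, 0.6, 1.2]
finger_gap: 0.61
```

```bash
python3 -c "
from h import *
go(-105,-12,90,YAW+np.pi)"
```

```text
t 6.55 tray [-11.3 -80.7] z 98.4 F [0.6 0.8] 1.2 rot [ 3.14  -0.     1.363] gap 0.61
slide mm 68.7 -93.7 8.4 turn -1.571
```

Emit:
play_rows([
  [0.01,-0.012,0],
  [0.02,-0.024,0],
  [0.03,-0.036,0],
  [0.04,-0.048,0],
  [0.05,-0.06,0],
  [0.06,-0.072,0],
  [0.07,-0.084,0],
  [0.077,-0.094,0],
], turn=[-0.12,-0.24,-0.36,-0.48,-0.6,-0.72,-0.84,-0.96], grip=[0.5,0.5,0.5,0.5,0.5,0.5,0.5,0.5])

```text
time: 7.22
position: [420.1, 124.7, 97.9]
eef_rot: [3.141, 0.001, 2.328]
wrist_force: [0.2, 0.0, 0.8]
finger_gap: 0.502
```

```bash
python3 -c "
from h import *
go(-105,-4,45,YAW+np.pi)"
```

```text
t 7.22 tray [-106.1   -3.9] z 97.9 F [0.2 0.1] 0.8 rot [3.141e+00 1.000e-03 2.328e+00] gap 0.502
slide mm -1.0 0.5 52.9 turn -0.605
```

Emit:
play_rows([
  [-0.001,0,0],
  [-0.001,0,0],
  [-0.001,0,0],
  [-0.001,0,0.01],
  [-0.001,0,0.03],
  [-0.001,0,0.05],
  [-0.001,0,0.061],
  [-0.001,0,0.061],
], turn=[-0.12,-0.24,-0.36,-0.48,-0.605,-0.605,-0.605,-0.605], grip=[0.5,0.5,0.5,0.5,0.5,0.5,0.5,0.5])

```text
time: 7.88
position: [419.9, 123.1, 35.0]
eef_rot: [-3.141, -0.002, 2.933]
wrist_force: [0.0, 0.3, 0.1]
finger_gap: 0.501
```

```bash
python3 -c "
from h import *
go(-84,-4,34.5,YAW+np.pi)"
```

```text
t 7.88 tray [-106.    -5.5] z 35.0 F [-0.   0.3] 0.1 rot [-3.141e+00 -2.000e-03  2.933e+00] gap 0.501
slide mm -22.0 1.5 0.5 turn -0.001
```

Emit:
play_rows([
  [-0.005,0.001,0.0005],
  [-0.01,0.001,0.0005],
  [-0.015,0.001,0.0005],
  [-0.019,0.001,0.0005],
  [-0.023,0.001,0.0005],
  [-0.027,0.001,0.0005],
  [-0.031,0.001,0.0005],
  [-0.033,0.001,0.0005],
], turn=[0,0,0,0,0,0,0,0], grip=[0.5,0.5,0.5,0.5,0.5,0.5,0.5,0.5])

```text
time: 8.55
position: [452.9, 117.1, 34.5]
eef_rot: [-3.141, -0.001, 2.933]
wrist_force: [-0.8, -0.1, 0.2]
finger_gap: 0.498
```

Emit:
play_rows([
  [-0.0007,0,0],
  [-0.0014,0,0],
  [-0.0021,0,0],
  [-0.0028,0,0],
  [-0.0035,0,0],
  [-0.004,0,0],
], turn=[0,0,0,0,0,0], grip=[0.5,0.5,0.5,0.5,0.5,0.5])

```text
time: 9.05
position: [456.8, 116.3, 34.5]
eef_rot: [-3.141, -0.001, 2.933]
wrist_force: [-0.9, 0.8, 0.0]
finger_gap: 0.497
```

```bash
python3 -c "
from h import *
go(-65,-4,34.5,YAW+np.pi)"
```

```text
t 9.05 tray [-68.4  -4.5] z 34.5 F [-1.   0.6] 0.0 rot [-3.141e+00 -1.000e-03  2.933e+00] gap 0.497
slide mm -3.4 0.5 0.0 turn -0.001
```

Emit:
play_rows([
  [-0.0004,0,0],
  [-0.0008,0,0],
  [-0.0012,0,0],
  [-0.0016,0,0],
], turn=[0,0,0,0], grip=[0.5,0.5,0.5,0.5])

```text
time: 9.38
position: [457.7, 116.0, 34.5]
eef_rot: [-3.14, -0.003, 2.933]
wrist_force: [-6.5, 0.2, 2.8]
finger_gap: 0.501
```

Emit:
play_rows([
  [-0.0003,0,0],
  [-0.0006,0,0],
  [-0.0009,0,0],
  [-0.0012,0,0],
], turn=[0,0,0,0], grip=[0.5,0.5,0.5,0.5])

```text
time: 9.72
position: [457.7, 115.8, 34.3]
eef_rot: [-3.14, -0.005, 2.933]
wrist_force: [-8.3, 2.7, 4.9]
finger_gap: 0.498
```

Emit:
play_rows([
  [-0.0014,0,0],
  [-0.0014,0,0],
  [-0.0014,0,0],
  [-0.0014,0,0],
  [-0.0014,0,0],
  [-0.0014,0,0],
  [-0.0014,0,0],
], turn=[0,0,0,0,0,0,0], grip=[0.5,0.5,0.5,0.5,0.5,0.5,0.5])

```text
time: 10.3
position: [457.7, 115.6, 34.2]
eef_rot: [-3.139, -0.008, 2.933]
wrist_force: [-7.6, 2.8, 3.7]
finger_gap: 0.498
```

```bash
python3 -c "
from h import *
go(-65,-4,34.5,YAW+np.pi)"
```

```text
t 10.3 tray [-67.4  -5. ] z 34.2 F [-8.   1.1] 3.7 rot [-3.139 -0.008  2.933] gap 0.498
slide mm -2.4 1.0 -0.3 turn -0.001
```

Emit:
play_rows([
  [0.005,0,0],
  [0.015,0,0],
  [0.02,0,-0.03],
  [0.02,0,-0.06],
  [0.02,0,-0.06],
  [0.01,-0.015,-0.06],
  [0,-0.03,-0.06],
  [-0.01,-0.045,-0.06],
], turn=[0,0,0,0,0.1,0.22,0.34,0.46], grip=[0.5,0.5,0.5,0.5,0.6,0.7,0.7,0.7])

```text
time: 10.97
position: [458.8, 69.3, 94.6]
eef_rot: [-3.137, -0.005, 2.468]
wrist_force: [-0.4, 0.7, -0.6]
finger_gap: 0.684
```

```bash
python3 -c "
from h import *
go(0,-80,34.5)
c=ctrl.camera('side');cv2.imwrite('pics/s4.png',cv2.resize(c['image'][180:380,190:400],None,fx=2.8,fy=2.8,interpolation=cv2.INTER_CUBIC))"
```

```text
t 10.97 tray [-56.8 -50.1] z 94.6 F [-0.5  0.6] -0.6 rot [-3.137 -0.005  2.468] gap 0.684
slide mm -64.2 -1.2 60.1 turn 1.105
```

View pics/s4.png

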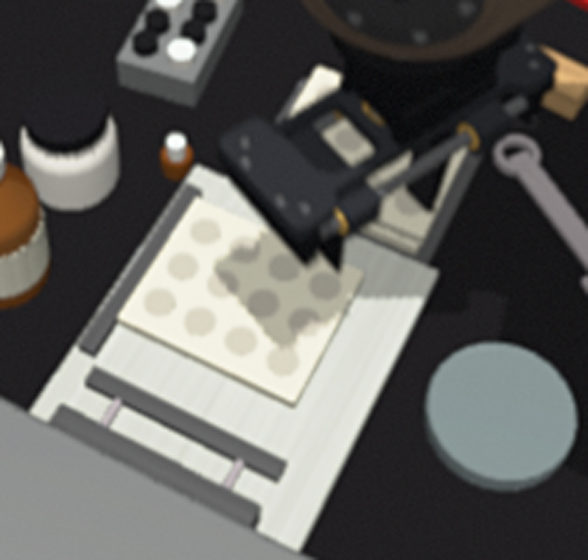

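The plate lies flush along the rail (pixels (195,195) to (120,320) in the crop). I'll bring the fingers behind it.

Emit:
play_rows([
  [-0.01,0,0],
  [-0.02,0,0],
  [-0.03,0,0],
  [-0.04,0,0],
  [-0.05,-0.001,0],
  [-0.06,-0.001,0],
  [-0.064,-0.001,0],
  [-0.064,-0.001,0],
], turn=[0.12,0.24,0.36,0.48,0.6,0.72,0.84,0.96], grip=[0.7,0.7,0.7,0.7,0.7,0.7,0.7,0.7])

```text
time: 11.68
position: [509.5, 25.9, 94.1]
eef_rot: [-3.137, 0.002, 1.493]
wrist_force: [-0.0, -1.2, -0.0]
finger_gap: 0.701
```

```bash
python3 -c "
from h import *
go(0,-78,34.5)"
```

```text
t 11.68 tray [  1.8 -82.1] z 94.1 F [ 0.2 -1.2] -0.0 rot [-3.137e+00  2.000e-03  1.493e+00] gap 0.701
slide mm 4.3 -1.3 59.6 turn 0.13
```

Emit:
play_rows([
  [0.004,-0.001,0],
  [0.004,-0.001,0],
  [0.004,-0.001,0.02],
  [0.004,-0.001,0.04],
  [0.004,-0.001,0.055],
  [0.004,-0.001,0.06],
  [0.004,-0.001,0.06],
  [0.004,-0.001,0.06],
], turn=[0.1,0.13,0.13,0.13,0.13,0.13,0.13,0.13], grip=[0.7,0.7,0.7,0.7,0.7,0.7,0.7,0.7])

```text
time: 12.35
position: [508.6, 30.0, 34.5]
eef_rot: [-3.137, 0.002, 1.364]
wrist_force: [-0.4, -0.1, -0.2]
finger_gap: 0.7
```

```bash
python3 -c "
from h import *
go(0,-40,34.5)"
```

```text
t 12.35 tray [  0.1 -78.2] z 34.5 F [-0.3 -0.2] -0.2 rot [-3.137e+00  2.000e-03  1.364e+00] gap 0.7
slide mm 38.2 -0.0 -0.0 turn 0.001
```

Emit:
play_rows([
  [0.004,0,0],
  [0.008,0,0],
  [0.012,0,0],
  [0.016,0,0],
  [0.02,0,0],
  [0.024,0,0],
  [0.027,0,0],
  [0.03,0,0],
], turn=[0,0,0,0,0,0,0,0], grip=[0.7,0.7,0.7,0.7,0.7,0.7,0.7,0.7])

```text
time: 13.02
position: [514.8, 59.8, 34.4]
eef_rot: [-3.137, 0.002, 1.364]
wrist_force: [-0.4, -0.9, 0.8]
finger_gap: 0.702
```

Emit:
play_rows([
  [0.0015,0,0],
  [0.003,0,0],
  [0.0045,0,0],
  [0.006,0,0],
  [0.0075,0,0],
  [0.009,0,0],
  [0.01,0,0],
  [0.01,0,0],
], turn=[0,0,0,0,0,0,0,0], grip=[0.7,0.7,0.7,0.7,0.7,0.7,0.7,0.7])

```text
time: 13.68
position: [516.9, 69.8, 34.4]
eef_rot: [-3.137, 0.002, 1.364]
wrist_force: [0.6, 0.1, 0.6]
finger_gap: 0.7
```

```bash
python3 -c "
from h import *
go(0,-30,34.5)"
```

```text
t 13.68 tray [ -0.  -37.7] z 34.4 F [0.5 0.2] 0.6 rot [-3.137e+00  2.000e-03  1.364e+00] gap 0.7
slide mm 7.7 0.0 -0.1 turn 0.001
```

Emit:
play_rows([
  [0.0006,0,0],
  [0.0012,0,0],
  [0.0018,0,0],
  [0.0024,0,0],
  [0.003,0,0],
  [0.0036,0,0],
], turn=[0,0,0,0,0,0], grip=[0.7,0.7,0.7,0.7,0.7,0.7])

```text
time: 14.18
position: [517.7, 73.3, 34.4]
eef_rot: [-3.137, 0.002, 1.364]
wrist_force: [-0.7, -0.4, 0.2]
finger_gap: 0.699
```

Emit:
play_rows([
  [0.0005,0,0],
  [0.001,0,0],
  [0.0015,0,0],
  [0.002,0,0],
], turn=[0,0,0,0], grip=[0.7,0.7,0.7,0.7])

```text
time: 14.52
position: [518.1, 75.3, 34.4]
eef_rot: [-3.137, 0.002, 1.364]
wrist_force: [-0.5, -1.0, 0.5]
finger_gap: 0.703
```

TCP is at tray y of about -32, and contact is expected soon.

Emit:
play_rows([
  [0.0004,0,0],
  [0.0008,0,0],
  [0.0012,0,0],
  [0.0016,0,0],
], turn=[0,0,0,0], grip=[0.7,0.7,0.7,0.7])

```text
time: 14.85
position: [518.4, 76.6, 34.3]
eef_rot: [-3.137, 0.003, 1.364]
wrist_force: [-1.0, -8.0, 1.3]
finger_gap: 0.699
```

Emit:
play_rows([
  [0.0003,0,0],
  [0.0006,0,0],
  [0.0009,0,0],
  [0.0012,0,0],
], turn=[0,0,0,0], grip=[0.7,0.7,0.7,0.7])

```text
time: 15.18
position: [518.4, 76.8, 34.3]
eef_rot: [-3.137, 0.004, 1.365]
wrist_force: [-1.6, -14.9, 1.9]
finger_gap: 0.699
```

Emit:
play_rows([
  [0.0003,0,0],
  [0.0006,0,0],
  [0.0009,0,0],
  [0.0012,0,0],
], turn=[0,0,0,0], grip=[0.7,0.7,0.7,0.7])

```text
time: 15.52
position: [518.4, 76.9, 34.3]
eef_rot: [-3.136, 0.005, 1.365]
wrist_force: [-1.1, -16.6, 2.1]
finger_gap: 0.7
```

Emit:
play_rows([
  [0.0008,0,0],
  [0.0008,0,0],
  [0.0008,0,0],
  [0.0008,0,0],
  [0.0008,0,0],
  [0.0008,0,0],
  [0.0008,0,0],
], turn=[0,0,0,0,0,0,0], grip=[0.7,0.7,0.7,0.7,0.7,0.7,0.7])

```text
time: 16.1
position: [518.3, 76.7, 34.4]
eef_rot: [-3.136, 0.007, 1.365]
wrist_force: [-1.8, -11.3, 1.5]
finger_gap: 0.698
```

```bash
python3 -c "
from h import *
go(0,-30,34.5)
c=ctrl.camera('side');cv2.imwrite('pics/s5.png',cv2.resize(c['image'][180:380,190:400],None,fx=2.8,fy=2.8,interpolation=cv2.INTER_CUBIC))"
```

```text
t 16.1 tray [ -0.1 -30.5] z 34.4 F [  0.6 -11.4] 1.5 rot [-3.136  0.007  1.365] gap 0.698
slide mm 0.5 0.1 -0.1 turn 0.002
```

View pics/s5.png

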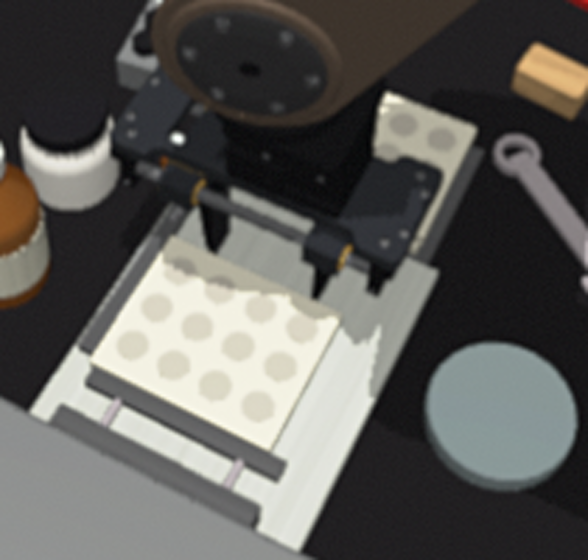

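The plate is square against both the bar and the rail. Now I'll back off and lift clear.

Emit:
play_rows([
  [-0.003,0,0],
  [-0.01,0,0],
  [-0.02,0,0],
  [-0.02,0,-0.03],
  [-0.02,0,-0.07],
  [-0.05,0,-0.1],
  [-0.09,0,-0.12],
  [-0.12,0,-0.14],
], turn=[0,0,0,0,0,0,0,0], grip=[0.7,0.7,0.7,0.7,0.7,0.7,0.7,0.7])

```text
time: 16.82
position: [494.1, -41.4, 176.4]
eef_rot: [-3.137, 0.006, 1.367]
wrist_force: [0.5, -0.6, -0.9]
finger_gap: 0.702
```

Emit:
play_rows([
  [-0.04,0,0],
  [-0.08,0,0],
  [-0.12,0,0],
  [-0.16,0,0],
  [-0.2,0,0],
  [-0.2,0,0],
  [-0.2,0,0],
  [-0.2,0,0],
], turn=[0,0,0,0,0,0,0,0], grip=[0.7,0.7,0.7,0.7,0.7,0.7,0.7,0.7])

```text
time: 17.48
position: [453.0, -237.2, 177.5]
eef_rot: [-3.136, 0.006, 1.366]
wrist_force: [-0.2, 0.3, 0.4]
finger_gap: 0.701
```

```bash
python3 -c "
from h import *
go(0,-30,34.5)
c=ctrl.camera('side');cv2.imwrite('pics/s6.png',cv2.resize(c['image'][160:380,180:400],None,fx=2.7,fy=2.7,interpolation=cv2.INTER_CUBIC))"
```

```text
t 17.48 tray [   0.7 -351.2] z 177.5 F [-0.3  0.2] 0.4 rot [-3.136  0.006  1.366] gap 0.701
slide mm 321.2 0.1 143.0 turn 0.003
```

View pics/s6.png

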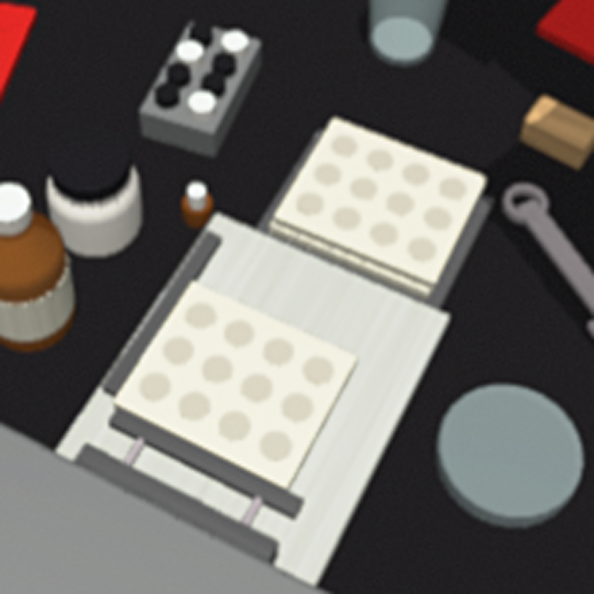

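```bash
python3 -c "
from h import *
c=ctrl.camera('side')
q=lambda P,z:tray(ray(c,[(180+u/2.7-.3,160+v/2.7-.3) for u,v in P],z)).round(1)
print('plate',q([(191,283),(357,357),(291,487),(115,402)],40))
print('mid/low stack',q([(333,117),(487,180),(434,288),(272,223)],32))
P=q([(191,283),(357,357),(291,487),(115,402)],40);print(P.mean(0))
c=ctrl.camera('top');g=cv2.cvtColor(c['image'],6);
s=ctrl.get_state();print(s['wrist_force'])
ctrl.job_done()"
```

```text
plate [[ 63.8 -14.6]
 [-55.5 -16.1]
 [-57.9  80.8]
 [ 62.2  82.4]]
mid/low stack [[  45.8 -193.5]
 [ -75.8 -192.9]
 [ -77.5  -91.7]
 [  41.6  -87.6]]
[ 3.15  33.125]
[-0.18051612 -0.69453464  0.82219092]
the job is handed in; nothing more can be done
```

I slid the top plate off the stack onto the deck, pressed it against the side rail, then slid it along the rail to the end stop. The job is handed in at about 17.5 s, and it reports no verdict.

- **Rail:** I held a push of about 8 N for roughly 0.9 s.
- **End stop:** the bar's face was found by touch near tray y +80 mm. The push briefly read 16.6 N there, above the intended 10 N but under 25 N. I then eased it to about 11 N and held it for about 0.5 s.
- **Final check:** from the side camera, the plate's centre is near tray (3, 33) mm. The top plate looks square and flush with both rail and bar, within a few mm of reading error. The x of 3 mm is close to the 2 mm lower limit, and the camera calibration is only good to about 2 mm. The plate was pressed onto the rail and looked flush there, so I expect the true value is nearer 5 mm.
- **Other plates and bystanders:** the two lower plates look unmoved, though I judged this by eye and did not measure it against the start. The bystanders in view also look undisturbed. The wrist force at the end was under 1 N, with the arm clear of everything.

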